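# Rake a dropped washer out from under the parts rack

## Task

A washer has dropped under the low slatted rack. Take the hand rake from its rest, feel with its lip for the bench and hook the washer, and drag it out flat on the bench to lie wholly clear just in front of the rack, then put the rake back on its rest. Use the rake, not the fingers; never press the rake on the bench or the rack with more than about 12 N, and leave everything else where it is.

Things in the scene. Friction and masses are not known exactly. Their poses are not given: they have to be found in the camera images.
- table: the fixed bench; its flat dark wooden top is at z = 0
- rack: fixed low rack of steel slats, 130 deep (its x) x 320 wide (y). Origin on the bench under its middle; x points from its front (nearest the robot, front edge at x = -65) to its back, z up. Slats 56 to 68 above the bench, 14 wide, 16.6 gaps, front to back. Four legs 14 square at x = +-58, y = +-152; otherwise open all round. Two bystanders, up to 60 tall, stand on its ends
- washer_center (a point): the dropped plain steel washer, 42 outside, hole 23, 5 thick, 40 to 70 g, lying flat on the bench under the rack, 30 to 65 behind the front edge and up to 55 left or right of the middle; seen through the gaps of the slats. The point is its centre, half-way up (2.5 above the bench)
- rake_grip (a point): the hand rake, 0.3 kg: this is the centre of its upright wooden grip block, 24 thick (x), 44 wide (y), 48 high (z); x points to the lip, z up. Grip it from above, fingers before and behind it (closing along x), tightly (80 N or more) or the rake pivots. Centre 32 above the underside of the steel sole (100 long, 16 wide, 8 high) that carries it; see rake for the rest
- rest_top (a point): the fixed rake rest: two wooden uprights 16 long (x), 50 wide (y), 40 high, centres 82 apart along x, on a foot plate 130 x 70 x 8. The point is mid-way between them at the height of their flat tops (40 above the bench), x along the rake as it lies. The sole of the rake lies on both, the grip block over this point (its centre 32 above it)
- vblock: steel V-block, 50 x 45 x 40, standing on the rack; a bystander, origin under its middle
- arbor: steel taper arbor, 40 across and 60 tall, standing on the rack; a bystander, origin under its middle
- wrench: spanner lying on the left of the bench; a bystander, origin under its middle
- nut: hexagon nut, 32 across and 13 high, lying on the left of the bench; a bystander, origin under its middle
- oil: green oil bottle, 60 across and 150 tall, standing to the left of the rack; a bystander, origin under its middle
- washer: the same washer: origin at the centre of its underside
- rake: the same rake: origin 32 below the grip point, under the sole. A shank leads down and forward from the sole to x = 72, then a thin strip 18 wide, with a lip across its end, 50 wide, 3 thick, turned down 18, near face at x = 175. The strip is bent up or down, differently each time: the lip's lower edge lies 11 to 33 below this origin, not measured, to be felt. Light forces do not bend it

How it is judged:
By the outcome, as a careful person would: the job done as asked, in the order asked, and still so for the second after the job is handed in, with the robot touching nothing.
It also fails if it takes over 72 s, if anything falls off the work surface, if the arm or the gripper's body presses on something with over 40 N, if the wrist force passes 120 N, or if a joint passes its speed limit or range.

## Robot

A 7-joint arm with a two-finger parallel gripper is mounted at the origin on the work surface. World frame = base frame: x ahead of the robot, y to its left, z up, the work surface at z = 0. Lengths are in m, angles in rad, forces in N, time in s.
With the tool pointing down it reaches from about 0.4 to 0.9 m from the base axis. Payload 5.5 kg.
Tool frame: the origin (TCP) lies on the centre line of the jaws, within the pads' length; the fingertips stand 11 mm ahead of it and the grasp point (between the pads) lies 8 mm behind it; z points along the fingers, y is the direction in which the jaws open and shut (so a half turn about z gives the same grasp; the last joint's range is limited). The gripper opens to 85 mm and grips with 20 to 120 N. Pads are 22 mm wide; open, the fingers measure 114 mm over their backs; the gripper's body (76 mm by 85 mm) begins 54 mm behind the grasp point. The pads swing forward as they close: fully open they stand 13 mm farther back than shut.
Start: joints at [-0.977, 0.501, -0.427, 1.55, 0.221, 1.138, -0.21], TCP at [0.211, 0.615, 0.242] pointing down, gripper open.
Joint ranges: [-2.88, 2.88], [-0.31, 2.03], [-1.54, 1.56], [0.2, 2.42], [-1.41, 4.55], [0.19, 2.02], [-2.57, 2.57]. Speed limits (rad/s): [2.57, 2.57, 3.14, 3.14, 3.14, 3.14, 3.14].

## Interface

Orientations are given as a unit quaternion [x, y, z, w].
In Python, from plant import r, grip, solver, read_camera, get_calibration, ticket, readout gives the robot as it stands. Calls block until the motion is done:
- r.movep(position, orientation): joint-space move of the TCP to a pose.
- r.line_to(position, attitude=None, max_speed=0.15, force_limit=None): straight line of the TCP; attitude=None keeps the orientation; max_speed is the mean speed in m/s. With force_limit (N) it stops when the force on the tool has changed by that much, and returns True; else False.
- r.movej(angles): joint-space move.
- grip(opening, effort=None): finger opening in m; effort is the grip in N (None keeps the last); returns when the fingers have stopped.
- r.pause(seconds).
- solver.inverse_kinematics(position, orientation): joint angles nearest the present ones, or None.
- read_camera(name): name is "scene" or "top" or "wrist"; returns the picture (400x640x3 uint8, red, green, blue); there is no depth.
- get_calibration(name): a dict with "fov_y" (degrees; the focal length in pixels is half the picture's height over the tangent of half this angle, whatever the lens; pixels are square), "cx", "cy" (the principal point, pixels), "R" (3x3) and "t" (3): a world point X has camera coordinates R X + t. Camera axes: x right, y down, z forward; pixel columns grow to the right and rows downward; lengths in m; the calibration is good to about 2 mm. A picture is of the moment at which its call begins: read the wrist's pose just before it. get_calibration takes no time and is no camera call; for the wrist camera it gives the pose at the moment of the call.
A pose or a line that the arm cannot do raises r.PlanningError and nothing moves.
- ticket.job_done(): hands the job in, once; it reports no verdict.
Readings, each from a call of its own:
- readout.get_clock(): time.
- readout.get_qpos(): joint angles.
- readout.get_qd(): joint speeds.
- readout.get_joint_torque(): joint torques, N m.
- readout.get_tcp_pos(): TCP position.
- readout.get_tool_rot(): TCP orientation.
- readout.get_contact_force(): force on the tool from outside, world axes, zero at the start.
- readout.get_torque(): the same for the moment, N m.
- readout.get_gripper_width(): finger opening in m.
Only numpy, scipy, OpenCV 4.12 (cv2) and the standard library are available. Lean on these libraries where they do the work, as an engineer would, in place of code of your own. Each camera call takes 0.05 s, during which the arm holds its last target. There are 200 camera calls.

## Working session

There is one attempt and no reset: what is moved stays moved. The work goes in short steps, each a Python script; the robot and the scene stay as the last script left them, time stands still between calls to the robot, and variables do not carry over. Pictures are saved under pics/ and viewed, about 8 in all and at most 12, crops included, and the job is handed in when it is done.

```bash
mkdir -p pics; ls
python3 - <<'E'
from plant import *
import cv2
for n in ("scene","top"):
    cv2.imwrite(f"pics/{n}0.png",read_camera(n)[:,:,::-1]); c=get_calibration(n); print(n,c)
print(get_calibration("wrist"))
print(readout.get_clock(),readout.get_contact_force(),readout.get_tool_rot())
E
```

```text
pics
scene {'fov_y': 46.779174796991015, 'cx': 319.6930513543741, 'cy': 197.03267374839427, 'R': array([[-0.63335316,  0.77369654,  0.01604489],
       [ 0.61832857,  0.51841758, -0.59068858],
       [-0.46533167, -0.36419346, -0.80674008]]), 't': array([ 0.32485822, -0.31784606,  1.53358953])}
top {'fov_y': 45.42748644786168, 'cx': 318.7881218643813, 'cy': 193.6601804910964, 'R': array([[-0.01934196, -0.99972947, -0.01291812],
       [-0.99586209,  0.02041141, -0.08855542],
       [ 0.08879514,  0.01115183, -0.99598748]]), 't': array([0.03588124, 0.56275584, 1.19512902])}
{'fov_y': 65.35159334680023, 'cx': 322.5323982387101, 'cy': 203.3733230752237, 'R': array([[ 3.24231981e-01,  9.45977365e-01, -6.69177914e-04],
       [ 9.11921610e-01, -3.12371178e-01,  2.66126333e-01],
       [ 2.51540455e-01, -8.68969059e-02, -9.63937927e-01]]), 't': array([-0.64990597, -0.0359432 ,  0.37749777])}
0.1 [ 0.73244047 -0.41264914 -0.11062542] [ 1.64606851e-01  9.86358844e-01 -8.85237514e-04 -1.76971197e-04]
```

View pics/top0.png

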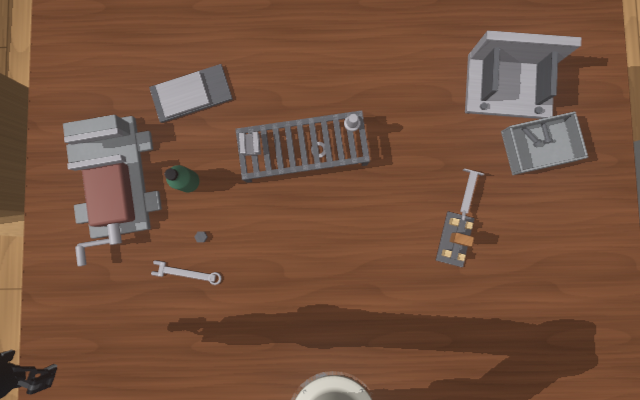

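View pics/scene0.png

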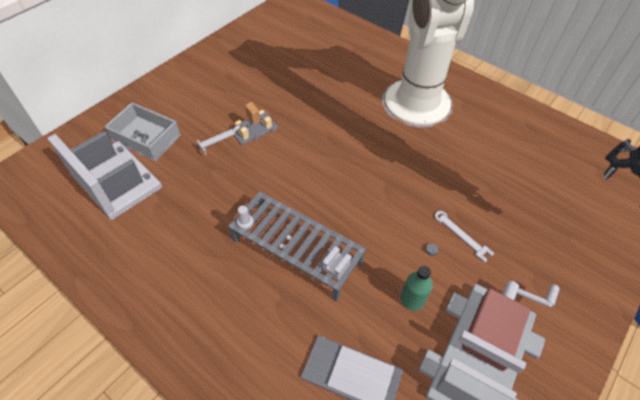

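```bash
cat > h.py <<'E'
import numpy as np, cv2
from plant import *
from scipy.spatial.transform import Rotation as Ro
def K(c):
    f=200/np.tan(np.radians(c['fov_y']/2)); return f,c['cx'],c['cy']
def unproj(c,uv,z):
    f,cx,cy=K(c); d=np.array([(uv[0]-cx)/f,(uv[1]-cy)/f,1.]); R=np.array(c['R']);t=np.array(c['t'])
    o=-R.T@t; d=R.T@d; return o+d*(z-o[2])/d[2]
def proj(c,X):
    f,cx,cy=K(c); p=np.array(c['R'])@np.asarray(X,float)+c['t']; return np.array([cx+f*p[0]/p[2],cy+f*p[1]/p[2]])
def down(yaw):  # tool z down, tool y along world direction yaw
    y=np.array([np.cos(yaw),np.sin(yaw),0]); z=np.array([0,0,-1.]); x=np.cross(y,z)
    return Ro.from_matrix(np.c_[x,y,z]).as_quat()
def snap(n,name,scale=1.25):
    c=get_calibration(n); im=read_camera(n); cv2.imwrite(f"pics/{name}.png",cv2.resize(im[:,:,::-1],None,fx=scale,fy=scale,interpolation=cv2.INTER_CUBIC))
    import pickle; pickle.dump(c,open(f"pics/{name}.pkl","wb")); return c
E
python3 - <<'E'
from h import *
c=get_calibration("top")
for n,uv,z in [("rack corners FL",(243,180),.068),("FR",(369,162),.068),("BL",(238,127),.068),("BR",(363,112),.068),("washer",(320,150),.0025),("grip",(463,239),.096),("lip",(473,172),.03),("restL",(447,253),.04),("r2",(461,257),.04),("r3",(455,222),.04),("r4",(469,226),.04),("oil",(183,180),.05)]:
    print(n,unproj(c,uv,z).round(4))
w=get_calibration("wrist"); R=np.array(w['R']); o=-R.T@w['t']
T=Ro.from_quat(readout.get_tool_rot()).as_matrix(); p=readout.get_tcp_pos()
print("cam in tool",T.T@(o-p), "axes", (R@T).round(3))
E
```

```text
rack corners FL [0.5973 0.2111 0.068 ]
FR [ 0.6357 -0.1016  0.068 ]
BL [0.731  0.2229 0.068 ]
BR [ 0.7621 -0.0903  0.068 ]
washer [0.6803 0.0195 0.0025]
grip [ 0.4419 -0.3166  0.096 ]
lip [ 0.6102 -0.3687  0.03  ]
restL [ 0.4074 -0.2914  0.04  ]
r2 [ 0.3969 -0.3257  0.04  ]
r3 [ 0.4839 -0.3147  0.04  ]
r4 [ 0.4733 -0.3491  0.04  ]
oil [0.6027 0.3655 0.05  ]
cam in tool [ 0.06624082  0.00050648 -0.13166866] axes [[ 0.001  1.    -0.001]
 [-0.964  0.    -0.266]
 [-0.266  0.001  0.964]]
```

Run:
```python
from h import *
grip(0.07,100)
y=np.radians(7)
p=np.array([.68,.0195])-0.052*np.array([np.cos(y),np.sin(y)])
for th in (97,-83):
    print(th, solver.inverse_kinematics([*p,.30],down(np.radians(th))))
r.movep([*p,.30],down(np.radians(97))); r.pause(.2)
snap("wrist","w1"); print(readout.get_clock())
d=np.radians(-17); u=np.array([np.cos(d),np.sin(d)]); n=np.array([-u[1],u[0]])
g=np.array([.441,-.318])+.07*u+.052*n
r.movep([*g,.30],down(d)); r.pause(.2)
snap("wrist","w2"); print(readout.get_clock(),readout.get_qpos())
```

```text
97 [ 0.04607803  0.38618532 -0.14675368  1.54970825  0.05890122  1.21002893
  1.58215088]
-83 [-0.24492144  0.38632769  0.24268192  1.5608902  -0.09706716  1.20621902
 -1.43342155]
3.2583
4.725 [ 0.22107218  0.33169488  0.30185225  1.64229241 -0.10508585  1.18374087
  0.25300927]
```

View pics/w1.png

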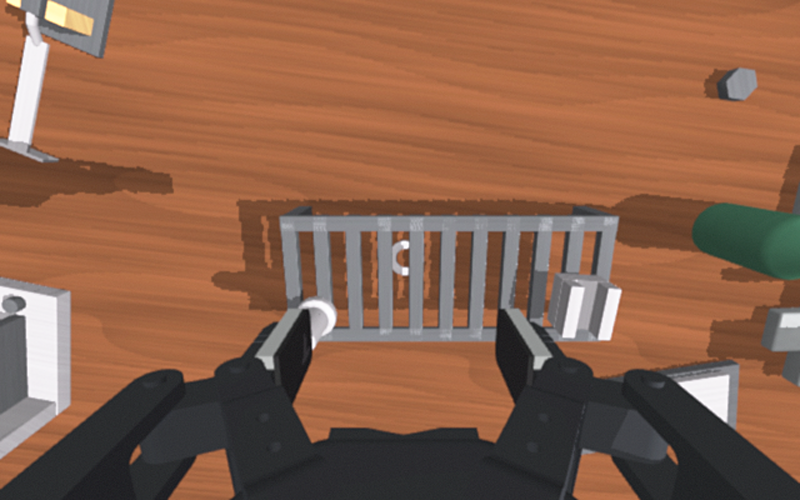

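View pics/w2.png

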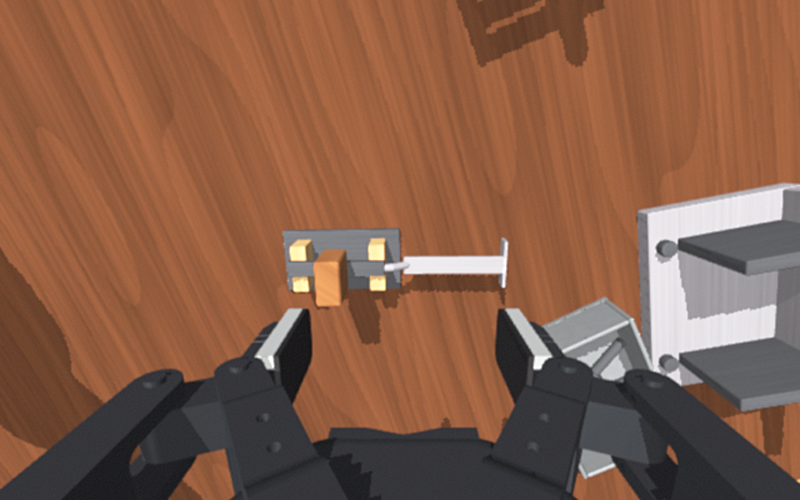

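Run:
```python
import cv2,numpy as np
a=cv2.imread("pics/w1.png")[205:355,275:435]; b=cv2.imread("pics/w2.png")[220:320,275:515]
cv2.imwrite("pics/c1.png",np.hstack([cv2.resize(a,None,fx=2.4,fy=2.4,interpolation=2),np.zeros((360,10,3),np.uint8),cv2.resize(b[:, :135],None,fx=2.9,fy=2.9,interpolation=2)[:360] if 0 else cv2.copyMakeBorder(cv2.resize(b[:,:135],None,fx=2.9,fy=2.9,interpolation=2),0,70,0,0,0)]))
```

```text
(no output)
```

View pics/c1.png

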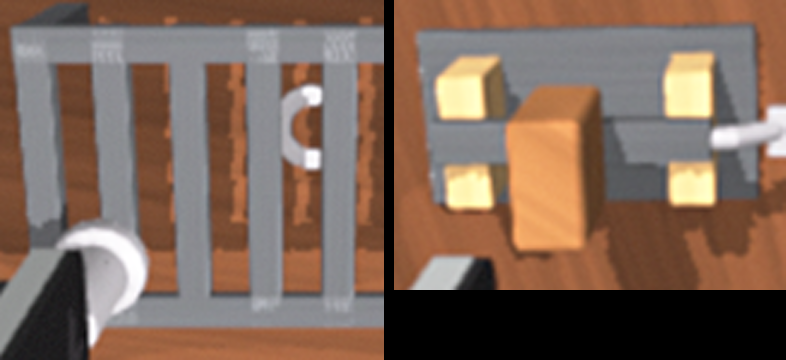

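Run:
```python
from h import *
import pickle
c1=pickle.load(open("pics/w1.pkl","rb"));c2=pickle.load(open("pics/w2.pkl","rb"))
raw=lambda u,v:((u+.5)/1.25-.5,(v+.5)/1.25-.5)
w=unproj(c1,raw(409.6,257.9),.0035); print("washer",w.round(4))
P=[unproj(c1,raw(*q),.068)[:2] for q in [(280.4,216.5),(618,217),(612,340),(292,340)]]
print(np.round(P,4)); FR,FL,BL,BR=P
print("yaw",np.degrees(np.arctan2(*( (FL-FR)*[-1,1]))), np.degrees(np.arctan2(*(FL-FR)[::-1]))-90,np.degrees(np.arctan2(*(BL-FL+BR-FR)[::-1])),"w,d",np.linalg.norm(FL-FR),np.linalg.norm(BL-FL),"ctr",np.mean(P,0))
cr=lambda x,y:raw(275+(x-394)/2.9,220+y/2.9)
B=[unproj(c2,cr(*q),.096)[:2] for q in [(508,122),(585,122),(583,248),(514,248)]]
print("block",np.mean(B,0),np.linalg.norm(B[1]-B[0]),np.linalg.norm(B[3]-B[0]),[np.degrees(np.arctan2(*v[::-1])) for v in (B[1]-B[0],B[2]-B[3],B[0]-B[3],B[1]-B[2])])
F=[unproj(c2,cr(*q),.008)[:2] for q in [(417,30),(755,25),(757,198),(433,203)]]
print("foot",np.mean(F,0),[np.degrees(np.arctan2(*v[::-1])) for v in (F[1]-F[0],F[2]-F[3])])
U=[unproj(c2,cr(*q),.04)[:2] for q in [(469,141),(690,141)]];v=U[1]-U[0]
print("upr",np.mean(U,0),np.linalg.norm(v),np.degrees(np.arctan2(*v[::-1])))
L=[unproj(c2,raw(*q),.03)[:2] for q in [(503,240),(504,286)]]; print("lip",np.mean(L,0))
```

```text
washer [0.6834 0.0286 0.0035]
[[ 0.64   -0.1009]
 [ 0.6012  0.2151]
 [ 0.7269  0.2435]
 [ 0.7674 -0.0838]]
yaw 7.000596190638642 7.000596190638646 10.17216319265418 w,d 0.3183561904514633 0.12882094524873858 ctr [0.68388229 0.06847337]
block [ 0.44412441 -0.31810113] 0.023829336393733448 0.04194911892280342 [np.float64(-16.792194732374227), np.float64(-16.792421281716067), np.float64(72.36532764215906), np.float64(69.91220561445203)]
foot [ 0.44361116 -0.32059967] [np.float64(-15.928875630869458), np.float64(-15.853161125368437)]
upr [ 0.44430241 -0.32105421] 0.08018028300461663 -16.79222799854181
lip [ 0.6130375  -0.36908363]
```

```bash
cat >> h.py <<'E'
YAWK=np.radians(-16.8); YAW=np.radians(7.0)
U=np.array([np.cos(YAW),np.sin(YAW)]); N=np.array([-U[1],U[0]]); MID=np.array([.6206,.0571])
G=np.array([.4442,-.319,.066])
def lip(depth,lat): # TCP xy for lip near face at depth behind front edge
    return MID+U*(depth-.175)+N*lat
E
python3 - <<'E'
from h import *
q=down(YAWK)
for d in (-.03,.088):
    print(solver.inverse_kinematics([*lip(d,-.035),.05],down(YAW)) is not None)
r.movep([G[0],G[1],.16],q); r.line_to(G,max_speed=.1); r.pause(.2)
print(readout.get_tcp_pos(),readout.get_contact_force())
grip(0.0,110); r.pause(.2)
print(readout.get_gripper_width(),readout.get_tcp_pos(),readout.get_contact_force(),readout.get_clock())
r.line_to([G[0],G[1],.17],max_speed=.1); r.pause(.2)
print(readout.get_gripper_width(),readout.get_contact_force(),readout.get_torque(),readout.get_clock())
snap("wrist","w3")
E
```

```text
True
True
[ 0.44461038 -0.31924649  0.06663689] [-0.42577679 -0.16554741 -0.79788901]
0.022592935265949025 [ 0.44395366 -0.31894852  0.06626264] [-2.55272475  0.93902317  5.96060756] 7.4
0.02276801196305499 [ 0.51695214 -0.70009308 -3.00458444] [ 0.0089522   0.00245133 -0.00722811] 8.7917
```

View pics/w3.png

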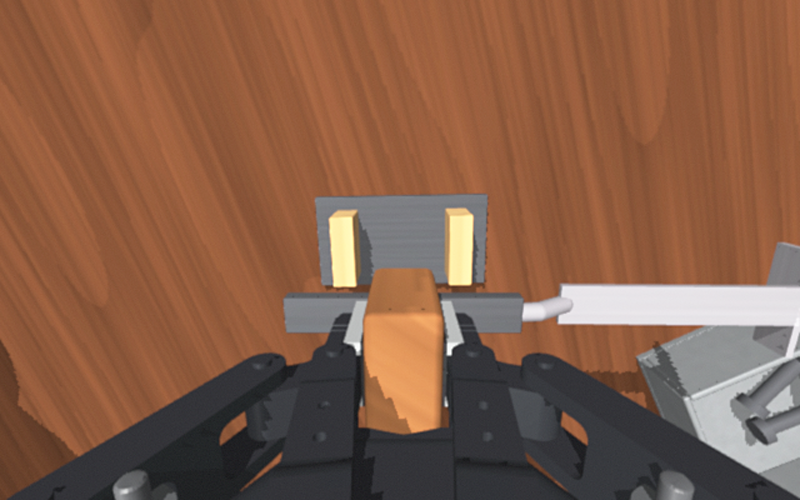

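Run:
```python
from h import *
a=lip(-.03,-.035)
r.movep([*a,.17],down(YAW)); r.line_to([*a,.068],max_speed=.12); r.pause(.3)
print(readout.get_tcp_pos(),readout.get_contact_force())
h=r.line_to([*a,.034],max_speed=.012,force_limit=2.5)
print(h,readout.get_tcp_pos(),readout.get_contact_force(),readout.get_clock())
if h:
    z=readout.get_tcp_pos()[2]
    r.line_to([*a,z+.004],max_speed=.03); r.pause(.2)
    h=r.line_to([*a,z-.006],max_speed=.006,force_limit=2)
    z2=readout.get_tcp_pos()[2]; print(h,z,z2,readout.get_contact_force())
    r.line_to([*a,z2+.012],max_speed=.03)
r.pause(.2); print(readout.get_tcp_pos(),readout.get_contact_force(),readout.get_torque(),readout.get_clock())
snap("scene","s1");
```

```text
[ 0.4218165  -0.00255394  0.06849496] [-0.78772272  0.15859296 -1.83638878]
True [ 0.42126691 -0.00260296  0.04525868] [-1.56914474 -0.12530082  1.78903819] 13.1083
True 0.04525867727847804 0.04589387827492465 [0.09540296 0.08914445 0.88416079]
[ 0.42117481 -0.00262187  0.05773054] [-0.33642641 -0.27580186 -3.20129655] [-0.03586824  0.10363178 -0.0697085 ] 15.1333
```

Run:
```python
from h import *
b=lip(.089,-.035)
print(r.line_to([*b,.0578],max_speed=.08,force_limit=4)); r.pause(.3)
print(readout.get_tcp_pos(),readout.get_contact_force())
h=r.line_to([*b,.0435],max_speed=.008,force_limit=2.2)
z=readout.get_tcp_pos()[2]; print(h,z,readout.get_contact_force())
r.line_to([*b,z+.0012],max_speed=.02); r.pause(.2)
print(readout.get_tcp_pos(),readout.get_contact_force(),readout.get_clock())
snap("wrist","w4")
```

```text
False
[0.53940219 0.0118561  0.05785899] [-0.03247636 -0.72346346 -2.91537223]
True 0.046248026966792276 [-0.12573593 -0.06716606  2.64830132]
[0.53939982 0.01187636 0.04730927] [-0.31370908  0.6712685  -0.73925933] 18.8917
```

View pics/w4.png

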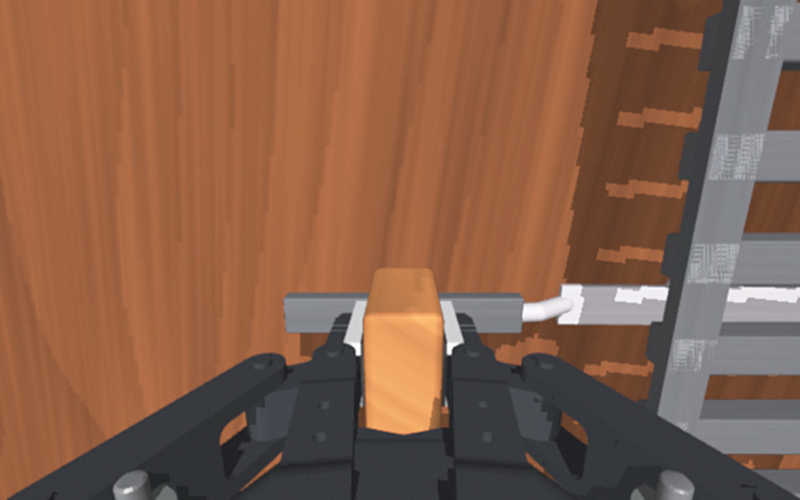

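Run:
```python
from h import *
b=lip(.089,-.035); e=lip(-.022,-.035)
r.line_to([*b,.0478],max_speed=.02); r.pause(.2)
print(readout.get_tcp_pos(),readout.get_contact_force())
print(r.line_to([*e,.0478],max_speed=.035,force_limit=7)); r.pause(.3)
print(readout.get_tcp_pos(),readout.get_contact_force(),readout.get_clock())
snap("wrist","w5")
```

```text
[0.5391345  0.01187224 0.04761144] [-0.44973127  0.08442889 -3.15819075]
False
[ 0.42937856 -0.00163011  0.04781778] [ 0.28326422 -0.60659669 -3.14363772] 23.0167
```

View pics/w5.png

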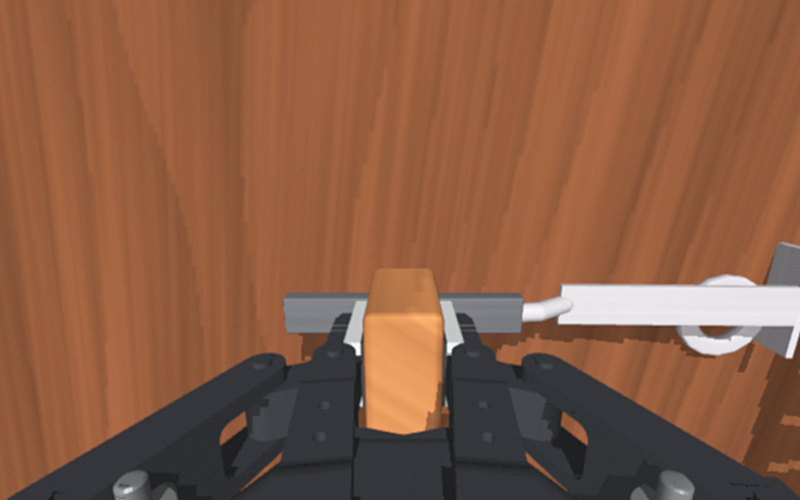

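Run:
```python
from h import *
e=lip(-.019,-.035)
r.line_to([*e,.0478],max_speed=.02); r.line_to([*e,.17],max_speed=.08)
g=[.4441,-.319]
r.movep([*g,.17],down(YAWK)); r.pause(.2)
r.line_to([*g,.075],max_speed=.08); r.pause(.3)
print(readout.get_tcp_pos(),readout.get_contact_force())
h=r.line_to([*g,.0650],max_speed=.01,force_limit=4)
print(h,readout.get_tcp_pos(),readout.get_contact_force(),readout.get_clock())
snap("wrist","w6")
```

```text
[ 0.44429156 -0.31904733  0.0753038 ] [-0.14666597 -0.30286885 -3.00004574]
True [ 0.44397526 -0.31893151  0.06624053] [-0.53103617  0.14211788  5.95782301] 28.9
```

View pics/w6.png

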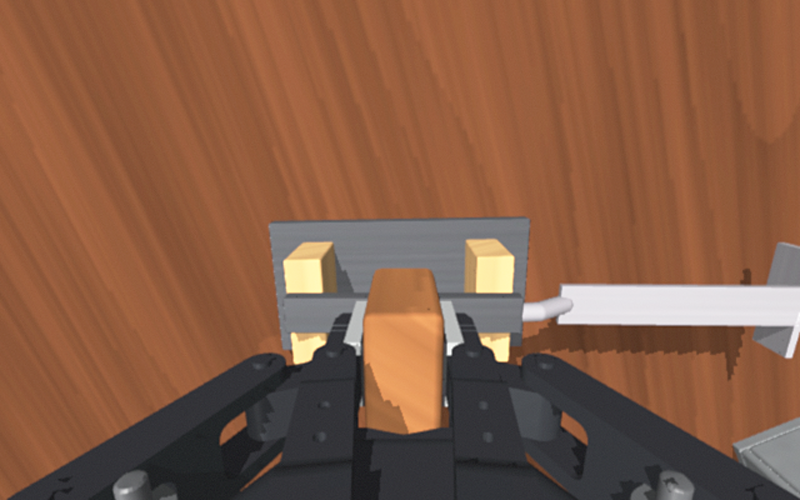

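Run:
```python
from h import *
g=readout.get_tcp_pos()
grip(.06); r.pause(.3); print(readout.get_gripper_width(),readout.get_contact_force())
r.line_to([g[0],g[1],.2],max_speed=.08)
p=MID+U*(-.08)+N*(-.035)
r.movep([*p,.30],down(YAW+np.pi/2)); r.pause(.3)
print(readout.get_clock())
snap("wrist","w7",1); snap("top","t7",1)
a=cv2.imread("pics/w7.png"); b=cv2.imread("pics/t7.png")[:300,130:]
cv2.imwrite("pics/c7.png",np.vstack([a[:300],cv2.copyMakeBorder(b,0,0,0,130,0)]))
```

```text
0.06003469620672123 [-0.05681033  0.18368482  0.19422041]
33.175
```

View pics/c7.png

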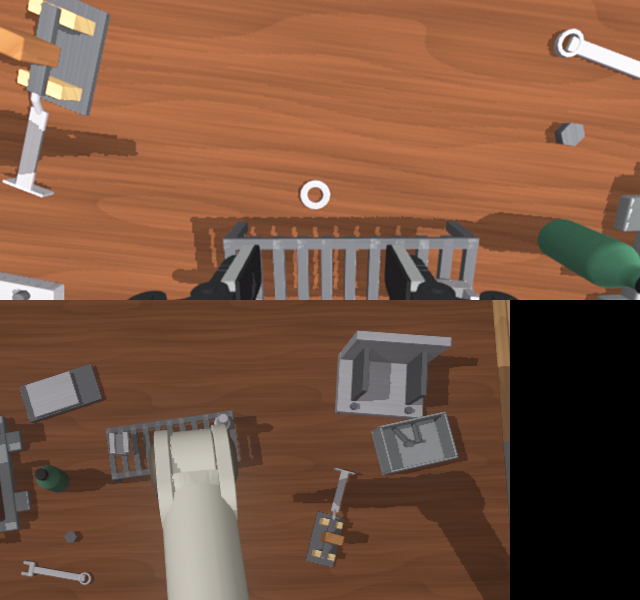

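Run:
```python
from h import *
import pickle
c=pickle.load(open("pics/w7.pkl","rb"))
w=unproj(c,(315,195),.0035)[:2]; print(w,(w-MID)@U,(w-MID)@N)
print(readout.get_contact_force(),readout.get_clock())
ticket.job_done()
```

```text
[0.58613415 0.00643083] -0.040383968821228126 -0.046091159573944974
[ 0.4284248  -0.52474958  0.40151376] 33.275
the job is handed in; nothing more can be done
```

The washer is out from under the rack and lying flat on the bench, the rake is back on its rest, and the job was handed in at 33.3 s.

- **Rake:** I gripped the rake at 110 N and felt for the bench twice in front of the rack and once behind the washer. The force limit was set at 2 to 2.5 N, and I saw changes of up to about 5.6 N, against the limit of about 12 N. All three touches agreed to about 1 mm.
- **Drag:** I hooked the washer from behind and dragged it straight out, with the lip about 1.5 to 2 mm above the bench.
- **Washer position:** In the last wrist picture its centre is about 40 mm in front of the rack's front edge, so its near edge is about 19 mm clear.
- **Rake on its rest:** I put it back at the pose I took it from, to within 0.1 mm by the arm's reading, and the pictures show it seated on both uprights.
- **Surroundings:** The gripper is open and touching nothing. The oil bottle, nut and spanner look unmoved, and so does what can be seen of the V-block and arbor, which the arm and fingers partly hid.
- **Measurements that disagreed:** The first top-camera estimate of the washer differed from the wrist camera's by about 9 mm sideways. I used the wrist value. After the drag the washer lay about 11 mm right of the lip's middle line, so it was hooked off-centre but stayed behind the lip.

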